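Push the spice jar back into its packed row

ROBOT

A 6-joint arm with a two-finger parallel gripper is mounted at the origin on a cart in front of the work surface, level with it; the furniture and walls round the work are solid. World frame = base frame: x ahead of the robot, y to its left, z up, the work surface at z = 0. Lengths are in mm, angles in rad, forces in N, time in s.
With the tool pointing down it reaches from about 275 to 750 mm from the base axis. Payload 10.2 kg.
Tool frame: the origin (TCP) lies between the finger pads; the fingertips stand 22 mm ahead of it and the grasp point (between the pads) lies 3 mm ahead of it (ctrl.nose_length is the distance from the TCP to the fingertips, in mm); z points along the fingers, y is the line along which they close (so a half turn about z gives the same grasp; the last joint's range is limited). The gripper opens to 85 mm and grips with 20 to 120 N. Pads are 22 mm wide; open, the fingers measure 114 mm over their backs; the gripper's body (76 mm by 85 mm) begins 54 mm behind the grasp point. The pads swing forward as they close: fully open they stand 13 mm farther back than shut.
Start: joints at [-0.223, 0.313, 1.498, -0, 1.331, -0.223], TCP at [525.006, -0.014, 253.294] pointing down, gripper open.
Joint ranges: [-2.94, 2.94], [-0.97, 2.17], [0.19, 2.56], [-1.23, 4.37], [0.02, 3.11], [-2.88, 2.88]. Speed limits (rad/s): [2.39, 2.39, 3.01, 3.14, 3.14, 3.14].

INTERFACE

Orientations are given as a unit quaternion [w, x, y, z].
In Python, from rig import sense, imaging, ctrl gives the robot as it stands. The module is installed in compiled form; this text tells all that it offers.
- The arm moves only by the tool apply_moves, never from a script. Its argument "commands" is a list of rows, each a list of 5 numbers: the gripper command: -1 is fully open, 1 is shut, values between are in proportion, then the shift along the tool's x, y, z in mm, then the turn about the tool's z in degrees. A call has 1 to 20 rows; each row shifts and turns the commanded pose from where the row before left it, along the tool's axes as they then stand; what a row does not reach is not made up. A row lasts 1/8 s, in which the tool goes at most 62.5 mm and 10.7 degrees, less where a joint would pass 70% of its speed; a pose out of reach is approached as far as the arm can. A call is refused whole if a number of a shift passes 62.5 or a number of a turn 10.7, either way. A call with a gripper value outside its range is refused whole. The fingers move at their own pace and stop on an object; "newtons" is the grip in N (left out, the last holds). Time passes only in rows, so rows that do not move let the fingers close. It gives the time, the measured TCP pose, the force, the opening and the grip force at its end, in the units of the state.
- sense(): the state, without advancing time (a new reading comes with each control period).
- imaging.capture(name): name is "scene" or "side" or "wrist"; returns the picture (420x560x3 uint8, blue, green, red); there is no depth.
- imaging.calibration(name): a dict with "camera_matrix" (3x3 intrinsics, pixels), "k1" (the pictures are not rectified: a ray, as slopes to the right and down, at radius r is drawn at 1 + k1 r^2 times it, then the intrinsics apply), "world_to_cam" (4x4, takes a point from world to camera coordinates). Camera axes: x right, y up, looking along -z (the intrinsics and any distortion apply to the point x, -y, -z); pixel columns grow to the right and rows downward; lengths in mm; the calibration is good to about 2 mm. A picture is of the moment at which its call begins: read the wrist's pose just before it. calibration takes no time and is no camera call; for the wrist camera it gives the pose at the moment of the call.
- ctrl.finish_job(): hands the job in; it is judged then, once.
The state is a dict: "time_s": time; "joints": joint angles; "dq": joint speeds; "tau": joint torques, N m; "eef_pos": TCP position; "ee_rot": TCP orientation; "force": force on the tool from outside, world axes, zero at the start; "wrist_torque": the same for the moment, N m; "grip_width": opening from 0.0 (shut) to 1.0 (fully open); "grip_force": force on a finger pad.
Only numpy, scipy, OpenCV 4.12 (cv2) and the standard library are available. Lean on these libraries where they do the work, as an engineer would, in place of code of your own. Each camera call takes 0.05 s, during which the arm holds its last target. There are 200 camera calls.

TASK

Put the red-labelled spice jar with the gold lid back in the narrow gap in the middle of the spice rack: stand it in front of the gap and slide it in along the worktop so that it noses the jars on both sides apart, and press it fully home until you feel it bear on the back rail, firmly but gently, because the jars are glass. Leave all five standing upright in one row in the rack, and do not disturb the cup, teaspoon, bowl and garlic near by.

Things in the scene. Friction and masses are not known exactly. Their poses are not given: they have to be found in the camera images.
- red_jar: The jar to put away: upright round glass spice jar, red label, gold lid; 41.5 mm diameter from top to bottom, 106 mm tall, about 110 g; the lid is the top 20 mm, full diameter, a good place to grip. It may chip if pressed on the rack with over 10 N or on a jar with over 20 N. Origin: centre of its underside, z up its axis. Pushed below mid-height it slides upright; higher up it tips.
- rack: Oak spice rack screwed to the worktop, a frame without floor (jars stand on the worktop), open to the front. Origin: on the worktop under the middle of the row; x from the open front to the back, y along the row to the fixed left cheek. Cheeks 58 to 62 mm tall, their fronts at x = -30 mm. The jars stand about on the line x = 0; the gap is always the middle one, two jars on each side.
- fixed_cheek (a point): Foot of the fixed left cheek's inner face, at rack y = +104.5 mm. The sprung cheek's inner face is at y = -104.5 mm when its spring is out.
- rail_nearest (a point): Point on the rack (x = +24 mm, 37 mm high) that marks the NEAREST place of the back rail's front face. The oak rail (198 mm long, 22 to 52 mm high) is clamped by thumbscrews with its face 0 to 13 mm behind this point; where is different every time and not reported, it must be felt. It does not give. Home = the jar's back on the rail (red jar: centre 21 mm before the face), pressed there with 3 to 10 N.
- sprung_cheek (a joint): Right-hand cheek of the rack (at -y), held towards the row by two coil springs; value in m, 0 = spring out against its stop, grows to 0.035 as the row pushes it outward (rack -y). It takes about 0.8 N to start and 0.7 N more per 10 mm. The gap is too small for the jar: the neighbours part and the cheek gives about 4 to 10 mm when it goes in.
- white_jar_left: Square glass jar with blunt corners and a white lid, 46 mm across its flats, 98 mm tall, about 90 g, loose: the outer jar at the fixed left cheek (rack +y). Origin: centre of its underside, z up.
- blue_jar_left: Square glass jar with blunt corners, a gold lid and a blue label, 41 mm across its flats, 96 mm tall, about 90 g, loose: just left (rack +y) of the gap. The gap between the two blue-labelled jars is 20 to 32 mm wide. Origin: centre of its underside, z up.
- blue_jar_right: Square glass jar with blunt corners, a gold lid and a blue label, 41 mm across its flats, 96 mm tall, about 90 g, loose: just right (rack -y) of the gap. Going into the gap takes the red jar about 5 to 14 N; further in it slides with 1 to 6 N, dragging its neighbours along, and it can stick before it is home (rocking it sideways frees it). Origin: centre of its underside, z up.
- white_jar_right: Square glass jar with blunt corners and a white lid, 46 mm across its flats, 98 mm tall, about 90 g, loose: the outer jar at the sprung right cheek (rack -y). Origin: centre of its underside, z up.
- cup: Small white coffee cup with brown-red inside and a handle, 62x92x51 mm; bystander, origin at the centre of its underside.
- bowl: Small patterned bowl, 94 mm across, 45 mm high; bystander, origin at the centre of its underside.
- garlic: Garlic bulb, 60 mm; bystander, origin at the centre of its underside.
- teaspoon: Teaspoon with a blue handle lying flat, 138x27x13 mm; bystander, origin at the centre of its underside.
Things that resemble listed ones, but are neither listed nor needed, are in the scene too. What is shaped like the white_jar_right but green is not meant.

How it is judged:
By the outcome, as a careful person would: the job done as asked, in the order asked, and still so for the second after the job is handed in, with the robot touching nothing.
It also fails if it takes over 70 s, if anything falls off the work surface, if the arm or the gripper's body presses on something with over 40 N, if the wrist force passes 120 N, or if a joint passes its speed limit or range.

## Working session

There is one attempt and no reset: what is moved stays moved. The work goes in short steps, Python scripts to look and compute and a tool call to move; the robot and the scene stay as the last step left them, time stands still between calls to the robot, and variables do not carry over. Pictures are saved under pics/ and viewed, at most 10 in all, crops included, and the job is handed in when it is done.

Besides the shell and the picture viewer there is one more tool, called after "Request:" by a JSON object that holds its "api" and its "payload", one argument or row to a line. apply_moves: Moves the arm, as the interface text tells. Its arguments: {"type":"object","properties":{"commands":{"type":"array","items":{"type":"array","items":{"type":"number"}}},"newtons":{"type":"number"}},"required":["commands"]}

```bash
mkdir -p pics; cat > h.py <<'E'
import numpy as np, cv2
from rig import sense, imaging, ctrl
def ray(cal,u,v):
    K=np.array(cal["camera_matrix"]);k=cal["k1"]
    d=np.array([(u-K[0,2])/K[0,0],(v-K[1,2])/K[1,1]]);s=d.copy()
    for _ in range(20): s=d/(1+k*(s@s))
    T=np.array(cal["world_to_cam"]);R=T[:3,:3]
    return -R.T@T[:3,3], R.T@np.array([s[0],-s[1],-1])
def onz(cal,u,v,z):
    o,d=ray(cal,u,v); return o+d*(z-o[2])/d[2]
def proj(cal,p):
    K=np.array(cal["camera_matrix"]);T=np.array(cal["world_to_cam"])
    c=T[:3,:3]@np.array(p,float)+T[:3,3];s=np.array([c[0],-c[1]])/-c[2]
    s=s*(1+cal["k1"]*(s@s));return K[0,0]*s[0]+K[0,2],K[1,1]*s[1]+K[1,2]
E
python3 - <<'E'
from h import *
print(sense())
a=imaging.capture("scene");b=imaging.capture("side");c=imaging.capture("wrist")
for n,i in zip("abc",(a,b,c)): cv2.imwrite(f"pics/{n}.png",i)
for n in ("scene","side","wrist"):
    cal=imaging.calibration(n);o,d=ray(cal,280,210);print(n,o.round(),d.round(2),cal["k1"],np.array(cal["camera_matrix"])[0])
E
```

```text
{'time_s': 0.0, 'joints': array([-2.23394207e-01,  3.13437283e-01,  1.49847417e+00, -2.47702062e-05,
        1.33100354e+00, -2.23406879e-01]), 'dq': array([-0.00038056, -0.00044713,  0.00017822,  0.00051528, -0.00028225,
       -0.00040769]), 'tau': array([-5.78409599e-04, -4.12261176e+01, -2.59742296e+01, -3.58453699e-04,
        4.11797926e-03, -1.23038126e-05]), 'eef_pos': array([5.24754867e+02, 4.08097733e-02, 2.52727607e+02]), 'ee_rot': array([-5.53068206e-04,  7.07100061e-01,  7.07113192e-01, -3.62502063e-04]), 'force': array([-0.48378057,  0.2219777 ,  0.02305744]), 'wrist_torque': array([-0.00107246, -0.00262935, -0.03273655]), 'grip_force': 0.0, 'grip_width': 0.9978856055192183}
scene [   36. -1141.   806.] [ 0.35  0.8  -0.49] -0.18541768424102104 [515.55243343   0.         288.07213053]
side [ 48. 802. 669.] [ 0.46 -0.72 -0.52] -0.11209344507565198 [471.79781179   0.         276.89853096]
wrist [525.  80. 374.] [ 0.01 -0.32 -0.95] -0.05528341660517094 [369.01383733   0.         274.66790401]
```

View pics/a.png

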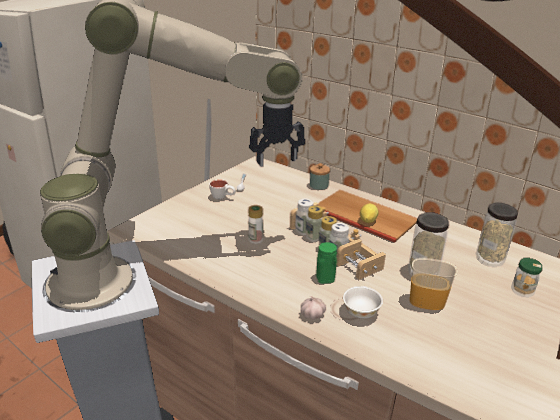

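View pics/b.png

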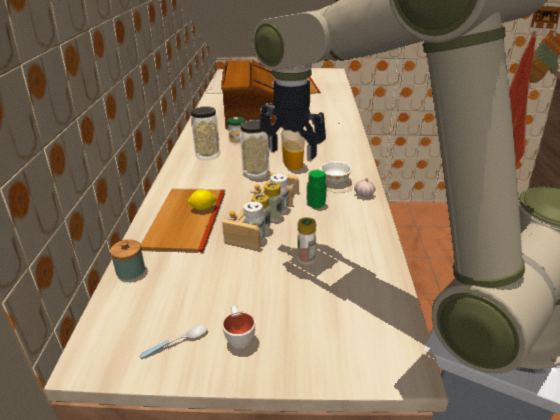

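View pics/c.png

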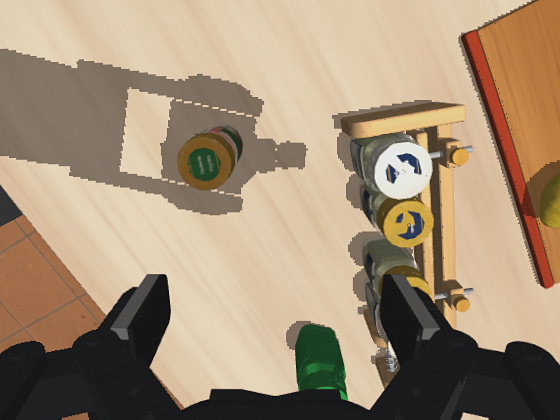

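The wrist view shows the red jar's lid at (207,162), with red label at (235,140). The left white lid is at (403,168), the blue jars' gold lids at (408,222) and (410,282), and the green decoy at (320,360).
Look-alikes for the red jar, in side-view pixels: the loose gold-lid jar at (306,240), the blue jars at (272,190) and (262,203), the green jar at (317,188), and the storage jars at (255,150) and (205,130). I choose the loose jar at (306,240) and will check it in one crop.

```bash
python3 - <<'E'
from h import *
b=cv2.imread("pics/b.png")[150:270,210:350];c=cv2.imread("pics/c.png")
a=cv2.imread("pics/a.png")[180:300,235:395]
cv2.imwrite("pics/d.png",cv2.hconcat([cv2.resize(b,(400,343),interpolation=2),cv2.resize(a,(400,300),interpolation=2)[:343] if 0 else cv2.copyMakeBorder(cv2.resize(a,(400,300),interpolation=2),0,43,0,0,0)]))
cal=imaging.calibration("wrist")
for n,u,v,z in [("red",207,162,106),("wl",403,168,98),("bl",408,222,96),("br",410,282,96),("greenTop",321,345,100),("cheekTopFront",345,122,60),("cheekTopBack",464,108,60)]:
    print(n,onz(cal,u,v,z).round(1))
hsv=cv2.cvtColor(c,cv2.COLOR_BGR2HSV)
m=cv2.inRange(hsv,(15,120,90),(32,255,255));n,l,s,ce=cv2.connectedComponentsWithStats(m)
for i in range(1,n):
    if s[i,4]>300: print(s[i],ce[i].round(1))
E
```

```text
red [474.7  26.4 106. ]
wl [622.7  20.2  98. ]
bl [632.2 -24.6  96. ]
br [640.4 -79.5  96. ]
greenTop [ 565.9 -140.9  100. ]
cheekTopFront [583.3  51.1  60. ]
cheekTopBack [683.   63.5  60. ]
[ 477   13   83  270 7030] [527.9 130.2]
[ 177  134   54   56 1422] [203.9 161.8]
[ 383  197   51   51 1536] [407.4 222.7]
```

View pics/d.png

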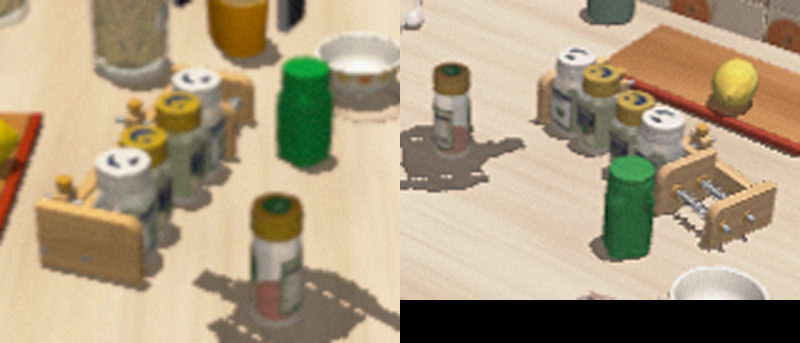

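The crop confirms the choice: a loose round jar with a gold lid and a red label patch, at about (475,26). The other gold lids belong to the blue jars in the rack. The green jar stands right-front of the rack at about (566,-141). I'll grip the jar now.

Request:
{"api": "apply_moves", "payload": {
  "commands": [
    [-1, 13, -25, 40, 0],
    [-1, 13, -25, 40, 0],
    [-1, 0, 0, 40, 0],
    [-1, 0, 0, 20, 0],
    [-1, 0, 0, 15, 0],
    [-1, 0, 0, 5, 0],
    [-1, 0, 0, 0, 0],
    [0.3, 0, 0, 0, 0],
    [0.3, 0, 0, 0, 0],
    [0.3, 0, 0, 0, 0],
    [0.3, 0, 0, 0, 0],
    [0.3, 0, 0, 0, 0]
  ],
  "newtons": 30
}}

```text
time_s: 1.65
eef_pos: [475.2, 25.9, 93.6]
ee_rot: [0.0, 0.707, 0.707, 0.0]
force: [-2.6, -0.4, 5.7]
grip_width: 0.475
grip_force: 30.3
```

```bash
python3 - <<'E'
from h import *
s=sense();print(s)
print(ctrl.nose_length)
E
```

```text
{'time_s': 1.65, 'joints': array([-1.92317833e-01,  4.07397527e-01,  1.83316048e+00, -5.95866830e-05,
        9.00534394e-01, -1.92335929e-01]), 'dq': array([ 0.00024754, -0.0009548 , -0.00131533, -0.00026516,  0.00102556,
       -0.00086513]), 'tau': array([-2.83989200e-02, -3.70263004e+01, -1.89870751e+01,  6.74934033e-02,
       -3.84572195e-01,  6.20770079e-04]), 'eef_pos': array([475.15473433,  25.94904031,  93.63581059]), 'ee_rot': array([2.20463009e-04, 7.07087278e-01, 7.07126239e-01, 1.20433257e-04]), 'force': array([-2.60867568, -0.41176457,  5.7067014 ]), 'wrist_torque': array([-0.03123343,  0.19998301,  0.02209031]), 'grip_force': 30.308263626066037, 'grip_width': 0.47546607313534717}
22.0
```

Request:
{"api": "apply_moves", "payload": {
  "commands": [
    [0.3, 0, 0, -40, 0],
    [0.3, -15, 15, -50, 0],
    [0.3, -15, 15, -50, 0],
    [0.3, -15, 0, 0, 0],
    [0.3, 0, 0, 0, 0],
    [0.3, 0, 0, 0, 0]
  ]
}}

```text
time_s: 2.4
eef_pos: [504.2, -18.5, 231.8]
ee_rot: [-0.001, 0.707, 0.707, -0.001]
force: [0.6, -0.2, -0.1]
grip_width: 0.473
grip_force: 31.0
```

```bash
python3 - <<'E'
from h import *
s=sense();print(s["eef_pos"],s["grip_width"],s["force"])
c=imaging.capture("wrist");cv2.imwrite("pics/e.png",c)
import pickle;pickle.dump(imaging.calibration("wrist"),open("e.pkl","wb"))
E
```

```text
[504.23797366 -18.52042738 231.81421842] 0.472572606136772 [ 0.62817799 -0.24129719 -0.0972886 ]
```

View pics/e.png

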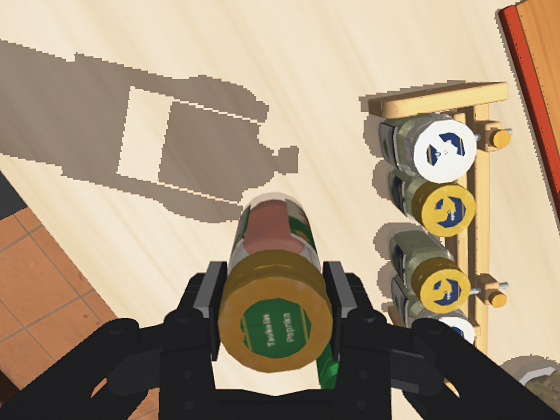

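```bash
python3 - <<'E'
from h import *
import pickle
cal=pickle.load(open("e.pkl","rb"));c=cv2.imread("pics/e.png");hsv=cv2.cvtColor(c,cv2.COLOR_BGR2HSV)
roi=np.zeros(c.shape[:2],np.uint8);roi[110:320,400:478]=255
P=[]
for n,m,z in (("w",cv2.inRange(hsv,(0,0,225),(180,40,255)),98),("g",cv2.inRange(hsv,(18,140,90),(32,255,255)),96)):
    k,l,s,ce=cv2.connectedComponentsWithStats(m&roi)
    for i in range(1,k):
        if s[i,4]>250:
            q=np.argwhere(l==i)[:,::-1].astype(np.int32);(u,v),r=cv2.minEnclosingCircle(q.reshape(-1,1,2))
            print(n,s[i],round(u,1),round(v,1),round(r,1),onz(cal,u,v,z).round(1))
for u,v in((370,115),(510,100),(372,98),(507,83)): print(u,v,onz(cal,u,v,60).round(1))
cv2.imwrite("pics/f.png",cv2.resize(c[75:345,360:560],(592,800),interpolation=2)[:600*1][:600])
E
```

```text
w [ 414  120   62   63 2548] 444.5 151.0 33.3 [622.9  18.6  98. ]
g [ 417  181   59   56 1864] 444.0 205.3 31.5 [629. -22.  96.]
g [ 418  257   53   56 1726] 442.0 283.9 29.2 [637.1 -87.9  96. ]
370 115 [577.9  40.1  60. ]
510 100 [688.  53.  60.]
372 98 [578.5  52.9  60. ]
507 83 [683.3  65.7  60. ]
```

View pics/f.png

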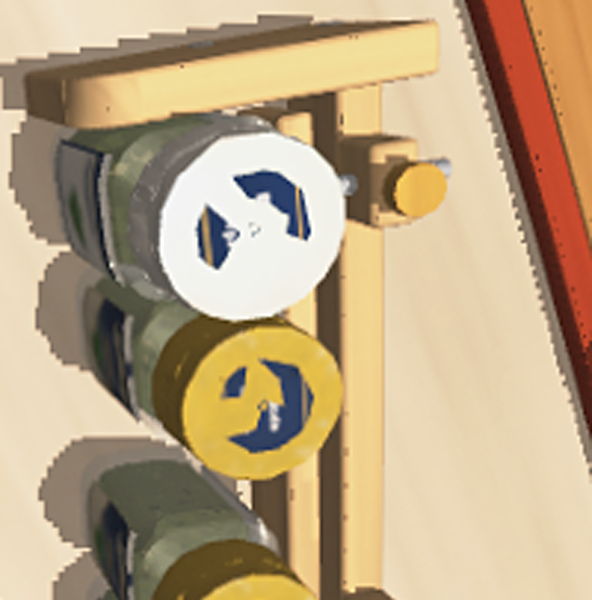

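```bash
python3 - <<'E'
from h import *
import pickle
cal=pickle.load(open("e.pkl","rb"))
f=lambda x,y,z:onz(cal,360+x/2.96,75+y/2.963,z).round(1)
for n,x,y,z in [("wl",252,228,98),("bl",263,400,96),("br",252,634,96),("inA",75,125,60),("inB",437,70,60),("railtop front a",287,490,52),("rail back a",316,490,52),("rail back b",314,350,52),("rail back c",312,120,52),("rear bar r",382,250,52),("rear r2",383,560,52)]: print(n,f(x,y,z))
E
```

```text
wl [623.4  18.   98. ]
bl [633.2 -25.7  96. ]
br [640.4 -92.5  96. ]
inA [590.   38.5  60. ]
inB [685.8  54.   60. ]
railtop front a [667.  -69.2  52. ]
rail back a [676.1 -69.3  52. ]
rail back b [668.3 -25.2  52. ]
rail back c [657.7  39.9  52. ]
rear bar r [683.5   4.3  52. ]
rear r2 [701.7 -93.1  52. ]
```

Rack yaw is about 9.6°. The gap is about 26 mm wide, centred near (637,-59), and the rail face is about 28 mm behind the row line. I'll stand the jar 75 mm in front of the gap.

Request:
{"api": "apply_moves", "payload": {
  "commands": [
    [0.3, -20, 20, 0, -5],
    [0.3, -22, 15, 35, -4.6],
    [0.3, -8, 16, 40, 0],
    [0.3, -3, 8, 35, 0],
    [0.3, 0, 0, 18, 0],
    [0.3, 0, 0, 8, 0],
    [0.3, 0, 0, 1.5, 0],
    [0.3, 0, 0, 0, 0],
    [0.3, 0, 0, 0, 0]
  ]
}}

```text
time_s: 3.58
eef_pos: [567.6, -66.5, 96.5]
ee_rot: [0.001, 0.645, 0.764, 0.0]
force: [0.3, -0.1, -1.4]
grip_width: 0.473
grip_force: 30.9
```

```bash
python3 - <<'E'
from h import *
s=sense();print(s["eef_pos"],s["ee_rot"],s["force"])
from scipy.spatial.transform import Rotation as R
print(R.from_quat(s["ee_rot"],scalar_first=True).as_matrix().round(3))
E
```

```text
[567.63224045 -66.5105746   96.53460372] [5.94935638e-04 6.45435143e-01 7.63814809e-01 2.44866323e-04] [ 0.26578414 -0.14478239 -1.41604753]
[[-0.167  0.986  0.001]
 [ 0.986  0.167 -0.   ]
 [-0.001  0.001 -1.   ]]
```

Request:
{"api": "apply_moves", "payload": {
  "commands": [
    [0.3, -4, -3, 0, 0],
    [0.3, 0, 0, 2.2, 0],
    [0.3, 0, 0, 0, 0],
    [-0.4, 0, 0, 0, 0],
    [-0.4, 0, 0, 0, 0],
    [-0.4, 0, 0, 0, 0],
    [-0.4, 0, 0, -20, 0],
    [-0.4, 0, 0, -40, 0],
    [0.2, 0, -20, -10, 0],
    [1, 0, -25, 0, 10],
    [1, 0, 0, 0, 10],
    [1, 0, 0, 0, 10],
    [1, 0, 0, 0, 10],
    [1, 0, 0, 0, 10],
    [1, 0, 0, 0, 10],
    [1, 0, 0, 0, 10],
    [1, 0, 0, 0, 10],
    [1, 0, 0, 0, 10],
    [1, 0, 0, 0, 0]
  ]
}}

```text
time_s: 5.95
eef_pos: [520.7, -78.4, 163.6]
ee_rot: [-0.0, 0.996, 0.084, -0.0]
force: [-0.4, 0.7, 0.2]
grip_width: -0.008
grip_force: 0.0
```

```bash
python3 - <<'E'
from h import *
from scipy.spatial.transform import Rotation as R
import pickle
s=sense();print(s["eef_pos"],s["force"],s["joints"])
M=R.from_quat(s["ee_rot"],scalar_first=True).as_matrix();print(M.round(3))
c=imaging.capture("wrist");cal=imaging.calibration("wrist");pickle.dump(cal,open("g.pkl","wb"))
cv2.imwrite("pics/g.png",c);print(ray(cal,280,210))
b=imaging.capture("side");a=imaging.capture("scene")
cv2.imwrite("pics/gb.png",b);cv2.imwrite("pics/ga.png",a)
# montage: wrist + enlarged side crop
w=np.zeros((600,800,3),np.uint8);w[:300,:400]=cv2.resize(c,(400,300));w[:300,400:]=cv2.resize(b[60:285,180:480],(400,300))
w[300:,:400]=cv2.resize(a[130:310,200:440],(400,300));cv2.imwrite("pics/gm.png",w)
E
```

```text
[520.68327125 -78.35971953 163.59737448] [-0.35208552  0.73924142  0.15952496] [-3.72088638e-01  4.04047898e-01  1.61658683e+00  1.45273607e-05
  1.12098715e+00  1.02951385e+00]
[[ 0.986  0.168 -0.   ]
 [ 0.168 -0.986  0.   ]
 [-0.    -0.    -1.   ]]
(array([598.49081487, -64.51720545, 284.25377598]), array([-0.31178641, -0.06957894, -0.94777474]))
```

View pics/gm.png

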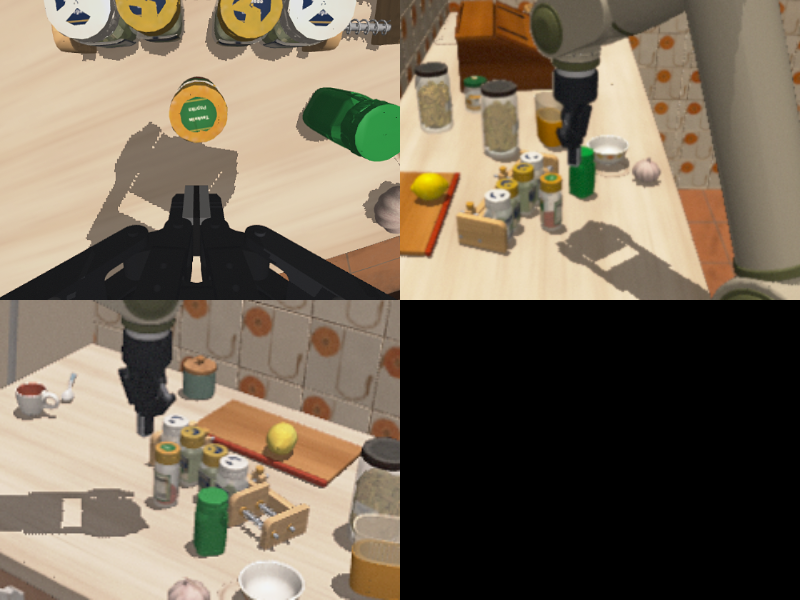

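```bash
python3 - <<'E'
from h import *
import pickle
cal=pickle.load(open("g.pkl","rb"));c=cv2.imread("pics/g.png");hsv=cv2.cvtColor(c,cv2.COLOR_BGR2HSV)
m=cv2.inRange(hsv,(15,130,110),(32,255,255));m[230:]=0
k,l,s,ce=cv2.connectedComponentsWithStats(m)
o=np.array([520.7,-78.4,0]);xr=np.array([.986,.168,0]);yr=np.array([-.168,.986,0])
for i in range(1,k):
    if s[i,4]>250:
        q=np.argwhere(l==i)[:,::-1].astype(np.int32);(u,v),r=cv2.minEnclosingCircle(q.reshape(-1,1,2))
        p=onz(cal,u,v,106 if v>100 else 96)
        L,R_=[onz(cal,x,s[i,1]+ (s[i,3]/2 if v>100 else 3),106 if v>100 else 96)-o for x in (s[i,0],s[i,0]+s[i,2])]
        print(s[i],round(u,1),round(v,1),round(r,1),p.round(1),((p-o)@xr).round(1),((p-o)@yr).round(1),"edges",(L@yr).round(1),(R_@yr).round(1))
E
```

```text
[ 161    0   88   45 2641] 204.5 3.2 43.6 [630.1 -26.4  96. ] 116.6 32.9 edges 53.2 12.3
[ 308    0   88   54 3101] 351.2 9.7 43.9 [638.9 -94.   96. ] 113.9 -35.2 edges -15.0 -56.0
[ 237  118   81   82 3322] 277.0 158.1 41.4 [565.9 -71.5 106. ] 45.8 -0.8 edges 18.7 -20.9
```

Wrist view: red lid at (277,158), blue lids at (205,3) and (351,10). The jar is upright, in line with the gap and about 70 mm in front of it. Now I'll lower the shut fingers and start pushing.

Request:
{"api": "apply_moves", "payload": {
  "commands": [
    [1, 0, 1, 40, 0],
    [1, 0, 0, 40, 0],
    [1, 0, 0, 21, 0],
    [1, 0, 0, 0, 0],
    [1, 8, 0, 0, 0],
    [1, 3, 0, 0, 0],
    [1, 2, 0, 0, 0],
    [1, 3, 0, 0, 0],
    [1, 3, 0, 0, 0],
    [1, 3, 0, 0, 0],
    [1, 3, 0, 0, 0],
    [1, 3, 0, 0, 0],
    [1, 3, 0, 0, 0],
    [1, 3, 0, 0, 0],
    [1, 3, 0, 0, 0],
    [1, 2, 0, 0, 0],
    [1, 0, 0, 0, 0]
  ]
}}

```text
time_s: 8.22
eef_pos: [559.4, -72.9, 62.5]
ee_rot: [0.0, 0.996, 0.084, 0.0]
force: [0.3, -0.1, 0.2]
grip_width: -0.001
grip_force: 0.0
```

```bash
cat > look.py <<'E'
from h import *
import sys,pickle
n=sys.argv[1]
s=sense();o=s["eef_pos"].copy();z=o[2];o[2]=0
c=imaging.capture("wrist");cal=imaging.calibration("wrist");pickle.dump(cal,open(n+".pkl","wb"));cv2.imwrite(f"pics/{n}.png",c)
xr=np.array([.986,.168,0]);yr=np.array([-.168,.986,0])
print("tcp",o.round(1),z.round(1),"travel",round((o-np.array([520.7,-78.4,0]))@xr,1),"F",round(s["force"]@xr,2),round(s["force"]@yr,2),round(s["force"][2],2))
hsv=cv2.cvtColor(c,cv2.COLOR_BGR2HSV)
m=cv2.inRange(hsv,(15,130,110),(32,255,255));k,l,st,ce=cv2.connectedComponentsWithStats(m)
for i in range(1,k):
    if st[i,4]>400:
        q=np.argwhere(l==i)[:,::-1].astype(np.int32);(u,v),r=cv2.minEnclosingCircle(q.reshape(-1,1,2))
        p=[((onz(cal,u,v,h)-o)@a).round(1) for h in (96,106) for a in (xr,yr)]
        print(st[i],round(u),round(v),round(r),"z96",p[:2],"z106",p[2:])
E
python3 look.py h1
```

```text
tcp [559.4 -72.9   0. ] 62.5 travel 39.1 F 0.29 -0.17 0.22
[   42     0   176   172 18494] 126 80 96 z96 [np.float64(80.7), np.float64(33.9)] z106 [np.float64(80.5), np.float64(30.1)]
[  336     4   174   182 18792] 421 94 94 z96 [np.float64(77.6), np.float64(-33.3)] z106 [np.float64(77.8), np.float64(-29.4)]
[  190   188   172   161 13295] 276 268 86 z96 [np.float64(33.4), np.float64(-0.0)] z106 [np.float64(38.7), np.float64(0.0)]
```

View pics/h1.png

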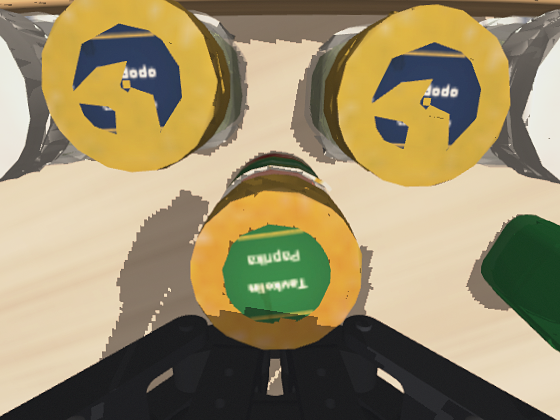

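The jar is mid-push. Its lid is at (276,268), the blue lids are at (126,80) and (421,94), and its foot edge is at about (275,155). I'll check that it is upright by projecting the foot.

```bash
python3 - <<'E'
from h import *
import pickle
cal=pickle.load(open("h1.pkl","rb"));o=np.array([559.4,-72.9,0]);xr=np.array([.986,.168,0])
for d in (36.5,38.7,40):
  print(d,"foot far",proj(cal,o+xr*(d+20.75)),"lid far",proj(cal,o+xr*(d+20.75)+[0,0,106]),"lid near",proj(cal,o+xr*(d-20.75)+[0,0,106]))
for z in (40,113): print(z,[np.round(proj(cal,o+xr*k+[0,0,z])) for k in (11,17,38)])
E
```

```text
36.5 foot far (np.float64(274.97824560421833), np.float64(132.85717168100373)) lid far (np.float64(276.05005731051614), np.float64(191.2065641837978)) lid near (np.float64(276.2180668508755), np.float64(348.77980596804264))
38.7 foot far (np.float64(274.96919586738005), np.float64(128.32856655126756)) lid far (np.float64(276.03861455377864), np.float64(181.36413703480582)) lid near (np.float64(276.2110970314201), np.float64(341.64469073930456))
40 foot far (np.float64(274.96381617647626), np.float64(125.63834938993097)) lid far (np.float64(276.03171074130717), np.float64(175.4712843713907)) lid near (np.float64(276.2068912884817), np.float64(337.37032546792665))
40 [array([275., 254.]), array([275., 241.]), array([275., 193.])]
113 [array([276., 384.]), array([276., 364.]), array([276., 286.])]
```

```bash
python3 - <<'E'
from h import *
import pickle
cal=pickle.load(open("g.pkl","rb"));o=np.array([520.7,-78.4,0]);xr=np.array([.986,.168,0])
print([proj(cal,o+xr*(45.8+k)+[0,-.8,z]) for k,z in((20.75,0),(20.75,20),(20.75,106),(-20.75,106))])
g=cv2.imread("pics/g.png");h=cv2.imread("pics/h1.png")
for r in range(84,124,2): print(r,g[r,277])
print()
for r in range(116,192,4): print(r,h[r,275])
E
```

```text
[(np.float64(275.9918750941711), np.float64(104.45604324768811)), (np.float64(276.1315365955478), np.float64(105.7667886487021)), (np.float64(277.08191163115083), np.float64(114.69066632443183)), (np.float64(276.8132616305467), np.float64(198.90336672325347))]
84 [164 196 219]
86 [164 193 218]
88 [164 193 218]
90 [164 193 218]
92 [166 196 219]
94 [165 195 219]
96 [166 195 220]
98 [167 197 220]
100 [168 197 221]
102 [169 198 221]
104 [166 195 220]
106 [164 193 222]
108 [30 39 76]
110 [39 64 37]
112 [108 129 137]
114 [123 147 162]
116 [ 35  87 112]
118 [ 45  87 109]
120 [ 65 167 226]
122 [ 67 162 221]

116 [179 210 230]
120 [178 212 230]
124 [180 212 231]
128 [178 209 229]
132 [174 206 227]
136 [176 208 228]
140 [179 210 229]
144 [180 212 230]
148 [179 211 230]
152 [ 87 100 111]
156 [29 49 70]
160 [44 65 44]
164 [30 55 43]
168 [106 116 121]
172 [ 79  91 134]
176 [ 38  91 115]
180 [ 36  81 104]
184 [31 72 91]
188 [ 44  86 109]
```

```bash
python3 - <<'E'
from h import *
b=imaging.capture("side");a=imaging.capture("scene")
cv2.imwrite("pics/i.png",cv2.hconcat([cv2.resize(b[130:280,230:350],(400,500),interpolation=2),cv2.resize(a[170:295,250:350],(400,500),interpolation=2)]))
E
```

```text
(no output)
```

View pics/i.png

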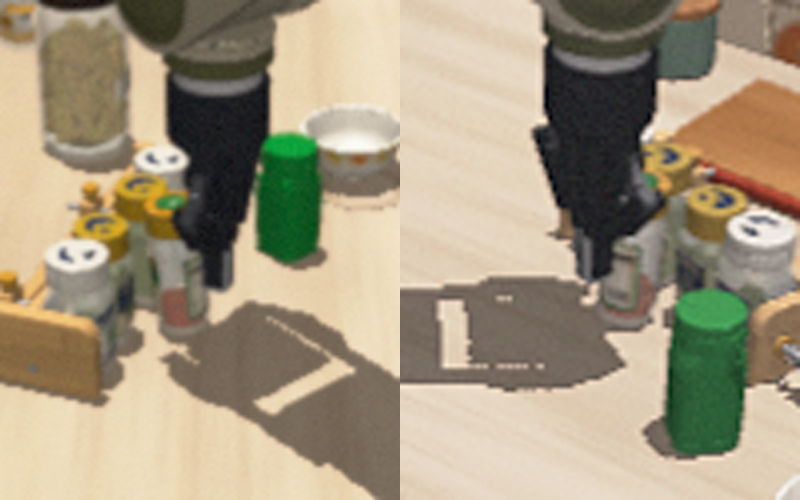

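The pictures show the red jar leaning about 5° towards the rack. The gripper's knuckles touch its lid before the fingertips reach the glass, so this push won't work. I'll back off slowly so it stands up again. Then I'll hold the lid with the fingers in line with the push: the leading finger is 22 mm wide and fits the 27 mm gap above the rail, so the jar can't tip.

Request:
{"api": "apply_moves", "payload": {
  "commands": [
    [1, -1, 0, 0, 0],
    [1, -1, 0, 0, 0],
    [1, -1, 0, 0, 0],
    [1, -1, 0, 0, 0],
    [1, -1, 0, 0, 0],
    [1, -1, 0, 0, 0],
    [1, -1, 0, 0, 0],
    [1, -1, 0, 0, 0],
    [1, -1, 0, 0, 0],
    [1, -1, 0, 0, 0],
    [1, -2, 0, 0, 0],
    [1, -5, 0, 0, 0],
    [1, -10, 0, 0, 0],
    [1, -10, 0, -10, 0],
    [1, 0, 0, -40, 0],
    [1, 0, 0, -40, 0],
    [1, 0, 0, -12, 0],
    [1, 0, 0, 0, 0]
  ]
}}

```text
time_s: 10.62
eef_pos: [522.6, -79.1, 164.8]
ee_rot: [0.0, 0.996, 0.084, 0.0]
force: [-1.0, 0.1, -0.9]
grip_width: -0.0
grip_force: 0.0
```

```bash
python3 look.py j; python3 - <<'E'
from h import *
h=cv2.imread("pics/j.png")
col=h[60:200:3,277].astype(int);print([(60+3*i,*x) for i,x in enumerate(col)])
E
```

```text
tcp [522.6 -79.1   0. ] 164.8 travel 1.8 F -0.97 0.25 -0.9
[ 160    0   90   50 2883] 204 4 45 z96 [np.float64(115.8), np.float64(32.7)] z106 [np.float64(113.8), np.float64(31.0)]
[ 305    0   87   58 3241] 348 14 44 z96 [np.float64(111.7), np.float64(-34.0)] z106 [np.float64(110.0), np.float64(-32.2)]
[ 235   73   84   85 3559] 277 115 43 z96 [np.float64(65.1), np.float64(-0.6)] z106 [np.float64(65.9), np.float64(-0.6)]
[(60, np.int64(165), np.int64(194), np.int64(218)), (63, np.int64(162), np.int64(191), np.int64(216)), (66, np.int64(161), np.int64(190), np.int64(217)), (69, np.int64(165), np.int64(195), np.int64(219)), (72, np.int64(98), np.int64(128), np.int64(150)), (75, np.int64(65), np.int64(166), np.int64(223)), (78, np.int64(64), np.int64(158), np.int64(220)), (81, np.int64(62), np.int64(158), np.int64(220)), (84, np.int64(62), np.int64(156), np.int64(218)), (87, np.int64(58), np.int64(147), np.int64(216)), (90, np.int64(62), np.int64(135), np.int64(144)), (93, np.int64(65), np.int64(126), np.int64(75)), (96, np.int64(66), np.int64(129), np.int64(78)), (99, np.int64(66), np.
[... 1017 characters left out ...]
t64(201), np.int64(222)), (162, np.int64(162), np.int64(190), np.int64(216)), (165, np.int64(157), np.int64(186), np.int64(214)), (168, np.int64(160), np.int64(191), np.int64(217)), (171, np.int64(163), np.int64(194), np.int64(219)), (174, np.int64(165), np.int64(193), np.int64(219)), (177, np.int64(166), np.int64(194), np.int64(219)), (180, np.int64(167), np.int64(196), np.int64(219)), (183, np.int64(170), np.int64(198), np.int64(221)), (186, np.int64(173), np.int64(201), np.int64(223)), (189, np.int64(173), np.int64(202), np.int64(223)), (192, np.int64(172), np.int64(201), np.int64(222)), (195, np.int64(133), np.int64(156), np.int64(178)), (198, np.int64(91), np.int64(105), np.int64(119))]
```

The jar is upright again, about 50 mm in front of the row, too close for the leading finger. I'll re-grip it crosswise, set it back about 22 mm and 12 mm left, away from the green jar, and then change the grip.

Request:
{"api": "apply_moves", "payload": {
  "commands": [
    [-0.36, 30, 0, 0, 0],
    [-0.36, 35, 0, 0, 0],
    [-0.36, 0, 0, 30, 0],
    [-0.36, 0, 0, 25, 0],
    [-0.36, 0, 0, 13, 0],
    [-0.36, 0, 0, 1.5, 0],
    [-0.36, 0, 0, 0, 0],
    [0.3, 0, 0, 0, 0],
    [0.3, 0, 0, 0, 0],
    [0.3, 0, 0, 0, 0],
    [0.3, 0, 0, 0, 0],
    [0.3, 0, 0, -4, 0],
    [0.3, -10, -6, 0, 0],
    [0.3, -12, -6, 0, 0],
    [0.3, 0, 0, 0, 0]
  ],
  "newtons": 30
}}

```text
time_s: 12.55
eef_pos: [562.7, -59.8, 99.0]
ee_rot: [-0.0, 0.996, 0.084, -0.0]
force: [1.0, -0.2, -0.7]
grip_width: 0.474
grip_force: 30.4
```

Request:
{"api": "apply_moves", "payload": {
  "commands": [
    [0.3, 0, 0, 3.3, 0],
    [0.3, 0, 0, 0, 0],
    [-0.36, 0, 0, 0, 0],
    [-0.36, 0, 0, 0, 0],
    [-0.36, 0, 0, 0, 0],
    [-0.36, 0, 0, -20, 0],
    [-0.36, 0, 0, -40, 0],
    [-0.36, 0, 0, 0, -10],
    [-0.36, 0, 0, 0, -10],
    [-0.36, 0, 0, 0, -10],
    [-0.36, 0, 0, 0, -10],
    [-0.36, 0, 0, 0, -10],
    [-0.36, 0, 0, 0, -10],
    [-0.36, 0, 0, 0, -10],
    [-0.36, 0, 0, 0, -10],
    [-0.36, 0, 0, 0, -10],
    [-0.36, 0, 0, 0, 0]
  ]
}}

```text
time_s: 14.68
eef_pos: [563.2, -60.1, 155.7]
ee_rot: [-0.0, 0.646, 0.763, -0.0]
force: [0.5, -0.1, -0.1]
grip_width: 0.677
grip_force: 0.0
```

```bash
python3 look.py k; python3 - <<'E'
from h import *
b=imaging.capture("side");a=imaging.capture("scene");c=cv2.imread("pics/k.png")
cv2.imwrite("pics/km.png",cv2.hconcat([cv2.resize(b[130:280,230:350],(240,300),interpolation=2),cv2.resize(a[170:295,250:350],(240,300),interpolation=2),cv2.resize(c,(320,300))]))
E
```

```text
tcp [563.2 -60.1   0. ] 155.7 travel 45.0 F 0.43 -0.2 -0.12
[493 107  24  26 484] 503 120 14 z96 [np.float64(112.2), np.float64(64.4)] z106 [np.float64(106.0), np.float64(65.3)]
[ 379  165   79   77 3576] 418 204 41 z96 [np.float64(74.1), np.float64(21.6)] z106 [np.float64(70.0), np.float64(24.8)]
[ 237  214   78   72 2663] 275 250 39 z96 [np.float64(0.1), np.float64(-4.2)] z106 [np.float64(0.1), np.float64(0.4)]
[388 285  45  46 962] 406 308 28 z96 [np.float64(75.1), np.float64(-41.5)] z106 [np.float64(70.9), np.float64(-34.8)]
```

View pics/km.png

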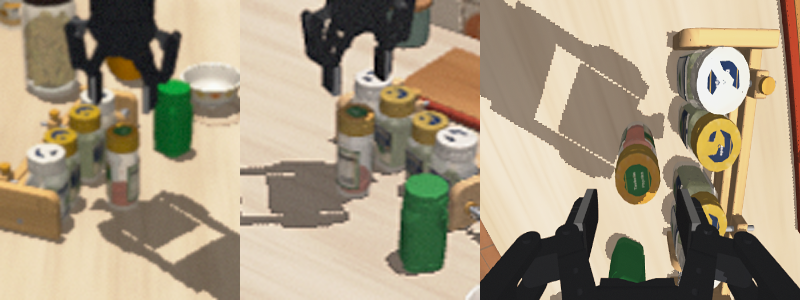

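The jar stands upright under the open fingers, which are now in line with the push. Next I'll grip it firmly and line up with the gap.

Request:
{"api": "apply_moves", "payload": {
  "commands": [
    [-0.36, 0, 0, 30, 0],
    [-0.36, 0, 0, 20, 0],
    [-0.36, 0, 0, 10, 0],
    [-0.36, 0, 0, 1, 0],
    [-0.36, 0, 0, 0, 0],
    [0.3, 0, 0, 0, 0],
    [0.3, 0, 0, 0, 0],
    [0.3, 0, 0, 0, 0],
    [0.3, 0, 0, 0, 0],
    [0.3, 0, 0, -0.8, 0],
    [0.3, -6, 0, 0, 0],
    [0.3, -6, 5, 0, 0],
    [0.3, 0, 5, 0, 0],
    [0.3, 0, 0, 0, 0]
  ],
  "newtons": 80
}}

```text
time_s: 16.58
eef_pos: [575.9, -70.5, 95.8]
ee_rot: [0.001, 0.645, 0.764, 0.0]
force: [0.9, -1.3, 5.0]
grip_width: 0.461
grip_force: 80.6
```

```bash
python3 look.py l; python3 -c "
from h import *
print(sense()['force'],sense()['grip_force'],(np.array(sense()['eef_pos'][:2])-[520.7,-78.4])@[-.168,.986])"
```

```text
tcp [575.9 -70.5   0. ] 95.8 travel 55.7 F 0.72 -1.4 4.97
[ 397  165  114  110 7338] 453 219 60 z96 [np.float64(62.5), np.float64(35.5)] z106 [np.float64(57.3), np.float64(39.2)]
[ 220  272  111   96 4894] 275 321 56 z96 [np.float64(-0.3), np.float64(-5.9)] z106 [np.float64(-0.3), np.float64(1.2)]
[ 0.39193057 -0.03879967  4.91544226] 80.56774941091135 -1.4148000208393496
```

View pics/l.png

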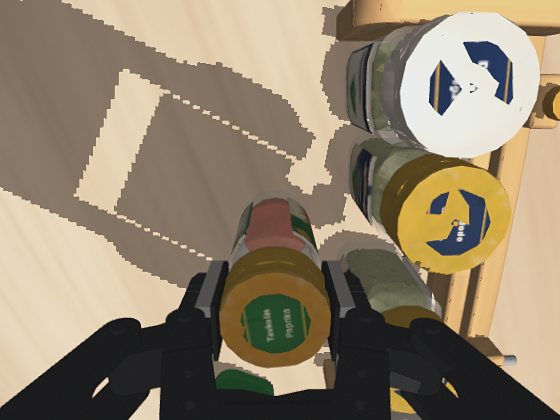

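Picture l: the red jar is held upright with its lid at (275,318). Blue-left's lid is at (453,219), and the leading finger at (345,300) points into the gap. That was my last picture; from here I go by force and computed positions.

Request:
{"api": "apply_moves", "payload": {
  "commands": [
    [0.3, 0, 0, -0.6, 0],
    [0.3, 0, 3, 0, 0],
    [0.3, 0, 3, 0, 0],
    [0.3, 0, 3, 0, 0],
    [0.3, 0, 3, 0, 0],
    [0.3, 0, 0, 0, 0]
  ]
}}

```text
time_s: 17.38
eef_pos: [587.0, -68.1, 96.0]
ee_rot: [-0.0, 0.645, 0.764, -0.0]
force: [-1.0, -0.6, -0.4]
grip_width: 0.462
grip_force: 80.4
```

```bash
cat > f.py <<'E'
from h import *
s=sense();xr=np.array([.986,.168,0]);yr=np.array([-.168,.986,0]);d=s["eef_pos"]-[520.7,-78.4,0]
print("travel %.2f y %.2f z %.2f | Fx %.2f Fy %.2f Fz %.2f | grip %.3f %.0f t %.1f"%(d@xr,d@yr,d[2],s["force"]@xr,s["force"]@yr,s["force"][2],s["grip_width"],s["grip_force"],s["time_s"]),s["wrist_torque"].round(2))
E
python3 f.py
```

```text
travel 67.13 y -1.03 z 95.99 | Fx -1.07 Fy -0.38 Fz -0.37 | grip 0.462 80 t 17.4 [-0.03 -0.01  0.04]
```

Request:
{"api": "apply_moves", "payload": {
  "commands": [
    [0.3, 0, 3, 0, 0],
    [0.3, 0, 3, 0, 0],
    [0.3, 0, 3, 0, 0],
    [0.3, 0, 2, 0, 0],
    [0.3, 0, 0, 0, 0]
  ]
}}

```text
time_s: 18.0
eef_pos: [597.9, -66.3, 96.1]
ee_rot: [-0.0, 0.645, 0.764, -0.0]
force: [0.5, 0.4, -0.8]
grip_width: 0.459
grip_force: 80.4
```

```bash
python3 f.py
```

```text
travel 78.11 y -1.08 z 96.15 | Fx 0.56 Fy 0.27 Fz -0.78 | grip 0.459 80 t 18.0 [-0.01 -0.06  0.02]
```

Request:
{"api": "apply_moves", "payload": {
  "commands": [
    [0.3, 0, 2, 0, 0],
    [0.3, 0, 2, 0, 0],
    [0.3, 0, 2, 0, 0]
  ]
}}

```text
time_s: 18.38
eef_pos: [603.8, -65.4, 96.2]
ee_rot: [-0.0, 0.645, 0.764, 0.0]
force: [-0.6, 0.1, -0.7]
grip_width: 0.461
grip_force: 80.4
```

```bash
python3 f.py
```

```text
travel 84.14 y -1.12 z 96.20 | Fx -0.61 Fy 0.17 Fz -0.71 | grip 0.461 80 t 18.4 [-0.    0.04  0.05]
```

Request:
{"api": "apply_moves", "payload": {
  "commands": [
    [0.3, 0, 1.5, 0.3, 0],
    [0.3, 0, 1.5, 0, 0],
    [0.3, 0, 1, 0, 0]
  ]
}}

```text
time_s: 18.75
eef_pos: [607.7, -64.7, 95.9]
ee_rot: [-0.0, 0.645, 0.764, -0.0]
force: [-1.1, -0.0, -0.9]
grip_width: 0.462
grip_force: 80.4
```

```bash
python3 f.py
```

```text
travel 88.07 y -1.10 z 95.89 | Fx -1.12 Fy 0.15 Fz -0.87 | grip 0.462 80 t 18.8 [ 0.05  0.04 -0.03]
```

Request:
{"api": "apply_moves", "payload": {
  "commands": [
    [0.3, 0, 1, 0, 0],
    [0.3, 0, 1, 0, 0],
    [0.3, 0, 1, 0, 0]
  ]
}}

```text
time_s: 19.12
eef_pos: [610.6, -64.2, 95.9]
ee_rot: [-0.0, 0.645, 0.764, -0.0]
force: [-0.5, -0.5, -0.9]
grip_width: 0.46
grip_force: 80.4
```

```bash
python3 f.py
```

```text
travel 91.03 y -1.11 z 95.85 | Fx -0.59 Fy -0.44 Fz -0.93 | grip 0.460 80 t 19.1 [-0.01  0.1  -0.01]
```

Request:
{"api": "apply_moves", "payload": {
  "commands": [
    [0.3, 0, 1, 0, 0],
    [0.3, 0, 1, 0, 0],
    [0.3, 0, 1, 0, 0]
  ]
}}

```text
time_s: 19.5
eef_pos: [613.6, -63.7, 95.9]
ee_rot: [-0.0, 0.645, 0.764, 0.0]
force: [-0.5, 0.4, -1.3]
grip_width: 0.459
grip_force: 80.4
```

```bash
python3 f.py
```

```text
travel 94.09 y -1.14 z 95.90 | Fx -0.38 Fy 0.46 Fz -1.34 | grip 0.459 80 t 19.5 [0.05 0.05 0.05]
```

Request:
{"api": "apply_moves", "payload": {
  "commands": [
    [0.3, 0, 1, 0, 0],
    [0.3, 0, 1, 0, 0]
  ]
}}

```text
time_s: 19.75
eef_pos: [615.6, -63.4, 95.9]
ee_rot: [-0.0, 0.645, 0.764, -0.0]
force: [-0.7, 0.6, -0.2]
grip_width: 0.459
grip_force: 80.4
```

```bash
python3 f.py
```

```text
travel 96.07 y -1.13 z 95.86 | Fx -0.59 Fy 0.68 Fz -0.21 | grip 0.459 80 t 19.8 [-0.01  0.13 -0.06]
```

```bash
python3 look.py m; python3 - <<'E'
from h import *
# side/scene gold masks, position on z=96
for n in ("side","scene"):
    c=imaging.capture(n);cal=imaging.calibration(n);hsv=cv2.cvtColor(c,cv2.COLOR_BGR2HSV)
    for nm,m in (("gold",cv2.inRange(hsv,(18,140,90),(30,255,255))),("white",cv2.inRange(hsv,(0,0,200),(180,40,255)))):
        k,l,st,ce=cv2.connectedComponentsWithStats(m)
        for i in range(1,k):
            u,v=ce[i];p=onz(cal,u,v,92)
            if 25<st[i,4]<900 and 540<p[0]<720 and -200<p[1]<80: print(n,nm,st[i],p.round(1))
E
```

```text
tcp [615.6 -63.4   0. ] 95.9 travel 96.1 F -0.59 0.68 -0.21
[549   0  11  92 533] 554 46 46 z96 [np.float64(87.7), np.float64(93.0)] z106 [np.float64(80.5), np.float64(91.9)]
[458  84  35  37 966] 475 102 19 z96 [np.float64(64.4), np.float64(75.2)] z106 [np.float64(59.0), np.float64(75.6)]
[ 295  161  117  110 7322] 353 215 59 z96 [np.float64(27.1), np.float64(36.9)] z106 [np.float64(24.9), np.float64(40.5)]
[ 220  273  118  120 6251] 282 338 71 z96 [np.float64(2.9), np.float64(-14.4)] z106 [np.float64(2.7), np.float64(-6.6)]
side gold [250 182  29  26 254] [627.  -53.9  92. ]
side gold [230 211   5   7  26] [649.2  63.6  92. ]
side white [244 202  17  10  94] [629.6  12.5  92. ]
scene gold [313 216  10   8  51] [615.4 -74.9  92. ]
scene gold [324 216  15  14  73] [ 638.2 -101.5   92. ]
scene white [332 223  17   9  92] [ 654.9 -133.5   92. ]
```

Request:
{"api": "apply_moves", "payload": {
  "commands": [
    [0.3, 0, 1, 0, 0],
    [0.3, 0, 1, 0, 0]
  ]
}}

```text
time_s: 20.15
eef_pos: [617.6, -63.1, 95.9]
ee_rot: [0.0, 0.645, 0.764, -0.0]
force: [-1.5, 0.2, -0.7]
grip_width: 0.465
grip_force: 80.4
```

```bash
python3 f.py
```

```text
travel 98.08 y -1.16 z 95.88 | Fx -1.41 Fy 0.40 Fz -0.69 | grip 0.465 80 t 20.1 [ 0.03  0.03 -0.02]
```

Request:
{"api": "apply_moves", "payload": {
  "commands": [
    [0.3, 0, 1, 0, 0],
    [0.3, 0, 1, 0, 0]
  ]
}}

```text
time_s: 20.4
eef_pos: [619.5, -62.7, 95.9]
ee_rot: [-0.0, 0.645, 0.764, -0.0]
force: [0.2, 0.4, -1.3]
grip_width: 0.459
grip_force: 80.4
```

```bash
python3 f.py; python3 look.py n
```

```text
travel 100.07 y -1.13 z 95.88 | Fx 0.24 Fy 0.37 Fz -1.32 | grip 0.459 80 t 20.4 [-0.01  0.05 -0.05]
tcp [619.5 -62.7   0. ] 95.9 travel 100.1 F 0.24 0.37 -1.32
[ 542    0   18  180 1382] 550 90 90 z96 [np.float64(89.2), np.float64(79.6)] z106 [np.float64(81.8), np.float64(79.6)]
[449  83  34  38 972] 465 102 19 z96 [np.float64(61.2), np.float64(75.1)] z106 [np.float64(56.1), np.float64(75.5)]
[ 286  154  118  114 7474] 344 212 60 z96 [np.float64(23.8), np.float64(38.1)] z106 [np.float64(21.9), np.float64(41.5)]
[ 220  273  118  122 6391] 281 338 70 z96 [np.float64(2.5), np.float64(-14.4)] z106 [np.float64(2.3), np.float64(-6.6)]
```

Request:
{"api": "apply_moves", "payload": {
  "commands": [
    [0.3, 0, 1, 0, 0],
    [0.3, 0, 1, 0, 0]
  ]
}}

```text
time_s: 20.7
eef_pos: [621.5, -62.4, 95.9]
ee_rot: [0.0, 0.645, 0.764, -0.0]
force: [-0.7, -0.8, -2.0]
grip_width: 0.462
grip_force: 80.4
```

```bash
python3 f.py
```

```text
travel 102.07 y -1.16 z 95.90 | Fx -0.82 Fy -0.67 Fz -2.00 | grip 0.462 80 t 20.7 [-0.11  0.11 -0.03]
```

Request:
{"api": "apply_moves", "payload": {
  "commands": [
    [0.3, 0, 1, 0, 0],
    [0.3, 0, 1, 0, 0]
  ]
}}

```text
time_s: 20.95
eef_pos: [623.3, -62.3, 95.9]
ee_rot: [-0.0, 0.645, 0.764, -0.0]
force: [-2.0, -2.7, 0.6]
grip_width: 0.459
grip_force: 80.3
```

```bash
python3 f.py; python3 look.py p|sed -n 3,5p
```

```text
travel 103.91 y -1.37 z 95.90 | Fx -2.42 Fy -2.36 Fz 0.62 | grip 0.459 80 t 20.9 [-0.47  0.5  -0.02]
[440  82  35  38 989] 456 101 19 z96 [np.float64(58.1), np.float64(75.4)] z106 [np.float64(53.3), np.float64(75.8)]
[ 277  155  118  111 7578] 335 209 60 z96 [np.float64(20.7), np.float64(39.0)] z106 [np.float64(19.0), np.float64(42.3)]
[ 220  272  118  124 6483] 282 339 71 z96 [np.float64(2.6), np.float64(-14.7)] z106 [np.float64(2.4), np.float64(-6.9)]
```

Request:
{"api": "apply_moves", "payload": {
  "commands": [
    [0.3, -1, 0.5, 0, 0],
    [0.3, -0.5, 0.5, 0, 0],
    [0.3, 0, 0.5, 0, 0]
  ]
}}

```text
time_s: 21.38
eef_pos: [625.2, -63.1, 95.9]
ee_rot: [-0.0, 0.645, 0.764, 0.0]
force: [-2.2, 1.2, -0.6]
grip_width: 0.458
grip_force: 80.3
```

```bash
python3 f.py
```

```text
travel 105.57 y -2.46 z 95.89 | Fx -2.01 Fy 1.53 Fz -0.63 | grip 0.458 80 t 21.4 [ 0.15  0.33 -0.06]
```

Request:
{"api": "apply_moves", "payload": {
  "commands": [
    [0.3, 0, 0.5, 0, 0],
    [0.3, 0, 0.5, 0, 0]
  ]
}}

```text
time_s: 21.62
eef_pos: [626.2, -63.2, 95.9]
ee_rot: [0.0, 0.645, 0.764, -0.0]
force: [-0.8, 0.2, -1.1]
grip_width: 0.461
grip_force: 80.3
```

```bash
python3 f.py
```

```text
travel 106.54 y -2.71 z 95.87 | Fx -0.72 Fy 0.28 Fz -1.12 | grip 0.461 80 t 21.6 [-0.04  0.26  0.03]
```

Request:
{"api": "apply_moves", "payload": {
  "commands": [
    [0.3, 0, 0.8, 0, 0],
    [0.3, 0, 0.8, 0, 0],
    [0.3, 0, 0.8, 0, 0]
  ]
}}

```text
time_s: 22.0
eef_pos: [628.4, -63.3, 95.9]
ee_rot: [0.0, 0.645, 0.764, -0.001]
force: [-3.3, -4.5, 0.0]
grip_width: 0.462
grip_force: 80.4
```

```bash
python3 f.py
```

```text
travel 108.74 y -3.24 z 95.93 | Fx -4.03 Fy -3.90 Fz 0.01 | grip 0.462 80 t 22.0 [-0.86  0.66  0.05]
```

Request:
{"api": "apply_moves", "payload": {
  "commands": [
    [0.3, 0, 0.8, 0, 0],
    [0.3, 0, 0.8, 0, 0],
    [0.3, 0, 0.8, 0, 0]
  ]
}}

```text
time_s: 22.38
eef_pos: [630.6, -63.5, 96.0]
ee_rot: [0.0, 0.646, 0.764, -0.001]
force: [-4.1, -7.3, -0.0]
grip_width: 0.464
grip_force: 80.5
```

```bash
python3 f.py; python3 look.py q|sed -n 3,5p
```

```text
travel 110.90 y -3.75 z 95.99 | Fx -5.26 Fy -6.53 Fz -0.00 | grip 0.464 80 t 22.4 [-1.24  0.94  0.05]
[ 424   76   35   38 1012] 440 94 20 z96 [np.float64(52.6), np.float64(77.4)] z106 [np.float64(48.2), np.float64(77.6)]
[ 257  147  119  113 7779] 316 204 60 z96 [np.float64(14.0), np.float64(41.0)] z106 [np.float64(12.9), np.float64(44.2)]
[ 220  272  118  124 6691] 282 336 69 z96 [np.float64(2.5), np.float64(-13.4)] z106 [np.float64(2.3), np.float64(-5.7)]
```

Request:
{"api": "apply_moves", "payload": {
  "commands": [
    [0.3, -1, 0, 0, 0],
    [0.3, -1, 0.3, 0, 0],
    [0.3, 0, 0.3, 0, 0]
  ]
}}

```text
time_s: 22.8
eef_pos: [631.9, -64.0, 95.9]
ee_rot: [-0.0, 0.645, 0.764, 0.0]
force: [-0.6, 0.4, -0.4]
grip_width: 0.46
grip_force: 80.5
```

```bash
python3 f.py
```

```text
travel 112.09 y -4.47 z 95.88 | Fx -0.53 Fy 0.46 Fz -0.44 | grip 0.460 80 t 22.8 [-0.12  0.17 -0.02]
```

Request:
{"api": "apply_moves", "payload": {
  "commands": [
    [0.3, -0.2, 0.8, 0, 0],
    [0.3, -0.2, 0.8, 0, 0],
    [0.3, 0, 0.8, 0, 0]
  ]
}}

```text
time_s: 23.18
eef_pos: [634.3, -63.9, 95.9]
ee_rot: [-0.0, 0.645, 0.764, 0.0]
force: [-0.8, 1.8, 0.6]
grip_width: 0.462
grip_force: 80.5
```

```bash
python3 f.py
```

```text
travel 114.43 y -4.78 z 95.90 | Fx -0.52 Fy 1.94 Fz 0.59 | grip 0.462 81 t 23.2 [0.24 0.14 0.03]
```

Request:
{"api": "apply_moves", "payload": {
  "commands": [
    [0.3, -0.5, 0.6, 0, 0],
    [0.3, 0, 0.6, 0, 0],
    [0.3, 0, 0.6, 0, 0]
  ]
}}

```text
time_s: 23.55
eef_pos: [636.1, -64.3, 95.9]
ee_rot: [-0.0, 0.645, 0.764, 0.0]
force: [-1.5, 1.5, 0.2]
grip_width: 0.46
grip_force: 80.5
```

```bash
python3 f.py
```

```text
travel 116.15 y -5.51 z 95.90 | Fx -1.27 Fy 1.76 Fz 0.24 | grip 0.460 81 t 23.6 [ 0.31  0.19 -0.03]
```

Request:
{"api": "apply_moves", "payload": {
  "commands": [
    [0.3, 0, 0.7, 0, 0],
    [0.3, 0, 0.7, 0, 0],
    [0.3, 0, 0.5, 0, 0]
  ]
}}

```text
time_s: 23.92
eef_pos: [638.0, -64.0, 95.9]
ee_rot: [0.0, 0.645, 0.764, 0.0]
force: [-1.3, 1.3, 0.8]
grip_width: 0.461
grip_force: 80.5
```

```bash
python3 f.py
```

```text
travel 118.07 y -5.54 z 95.91 | Fx -1.02 Fy 1.47 Fz 0.79 | grip 0.461 81 t 23.9 [0.28 0.2  0.  ]
```

Request:
{"api": "apply_moves", "payload": {
  "commands": [
    [0.3, 0, 0.6, 0, 0],
    [0.3, 0, 0.6, 0, 0],
    [0.3, 0, 0, 0, 0]
  ]
}}

```text
time_s: 24.3
eef_pos: [639.2, -63.9, 95.9]
ee_rot: [0.0, 0.645, 0.764, 0.0]
force: [0.3, 1.6, -0.2]
grip_width: 0.459
grip_force: 80.5
```

```bash
python3 f.py
```

```text
travel 119.32 y -5.60 z 95.90 | Fx 0.60 Fy 1.50 Fz -0.18 | grip 0.459 81 t 24.3 [ 0.33  0.05 -0.04]
```

Request:
{"api": "apply_moves", "payload": {
  "commands": [
    [0.3, 0, 0.6, 0, 0],
    [0.3, 0, 0.6, 0, 0],
    [0.3, 0, 0, 0, 0]
  ]
}}

```text
time_s: 24.68
eef_pos: [640.4, -63.7, 95.9]
ee_rot: [0.0, 0.645, 0.764, 0.0]
force: [-0.3, 2.3, -1.0]
grip_width: 0.461
grip_force: 80.5
```

```bash
python3 f.py; python3 look.py r|sed -n 3,6p
```

```text
travel 120.48 y -5.56 z 95.89 | Fx 0.05 Fy 2.33 Fz -1.03 | grip 0.461 80 t 24.7 [0.32 0.04 0.04]
[ 400   71   36   38 1047] 416 90 20 z96 [np.float64(44.7), np.float64(78.8)] z106 [np.float64(41.0), np.float64(78.9)]
[ 228  142  119  115 7964] 287 198 60 z96 [np.float64(4.1), np.float64(43.2)] z106 [np.float64(3.8), np.float64(46.3)]
[ 220  272  115  124 6980] 282 338 71 z96 [np.float64(2.8), np.float64(-14.4)] z106 [np.float64(2.6), np.float64(-6.6)]
```

Request:
{"api": "apply_moves", "payload": {
  "commands": [
    [0.3, 0.4, 0.6, 0, 0],
    [0.3, 0.4, 0.6, 0, 0],
    [0.3, 0, 0, 0, 0]
  ]
}}

```text
time_s: 25.1
eef_pos: [641.5, -62.7, 95.9]
ee_rot: [0.0, 0.645, 0.764, 0.0]
force: [-0.9, 1.5, -0.5]
grip_width: 0.459
grip_force: 80.4
```

```bash
python3 f.py
```

```text
travel 121.72 y -4.83 z 95.91 | Fx -0.62 Fy 1.65 Fz -0.48 | grip 0.459 80 t 25.1 [ 0.12 -0.01 -0.04]
```

Request:
{"api": "apply_moves", "payload": {
  "commands": [
    [0.3, 0, 0.5, 0, 0],
    [0.3, 0, 0.5, 0, 0],
    [0.3, 0, 0, 0, 0]
  ]
}}

```text
time_s: 25.48
eef_pos: [642.4, -62.5, 95.9]
ee_rot: [0.0, 0.645, 0.764, 0.0]
force: [-0.4, 0.6, -0.6]
grip_width: 0.461
grip_force: 80.4
```

```bash
python3 f.py
```

```text
travel 122.67 y -4.76 z 95.88 | Fx -0.34 Fy 0.65 Fz -0.61 | grip 0.461 80 t 25.5 [0.11 0.09 0.02]
```

Request:
{"api": "apply_moves", "payload": {
  "commands": [
    [0.3, 0, 0.5, 0, 0],
    [0.3, 0, 0.5, 0, 0],
    [0.3, 0, 0, 0, 0]
  ]
}}

```text
time_s: 25.85
eef_pos: [643.4, -62.3, 95.9]
ee_rot: [0.0, 0.645, 0.764, 0.0]
force: [-0.7, 0.9, -0.0]
grip_width: 0.46
grip_force: 80.4
```

```bash
python3 f.py
```

```text
travel 123.67 y -4.74 z 95.88 | Fx -0.52 Fy 1.00 Fz -0.02 | grip 0.460 80 t 25.9 [0.13 0.06 0.03]
```

Request:
{"api": "apply_moves", "payload": {
  "commands": [
    [0.3, 0, 0.5, 0, 0],
    [0.3, 0, 0.5, 0, 0],
    [0.3, 0, 0, 0, 0]
  ]
}}

```text
time_s: 26.22
eef_pos: [644.4, -62.1, 95.9]
ee_rot: [0.0, 0.645, 0.764, 0.0]
force: [-0.6, 1.0, -0.1]
grip_width: 0.462
grip_force: 80.4
```

```bash
python3 f.py
```

```text
travel 124.67 y -4.74 z 95.90 | Fx -0.40 Fy 1.07 Fz -0.06 | grip 0.462 80 t 26.2 [0.21 0.07 0.03]
```

Request:
{"api": "apply_moves", "payload": {
  "commands": [
    [0.3, 0, 0.4, 0, 0],
    [0.3, 0, 0.4, 0, 0],
    [0.3, 0, 0, 0, 0]
  ]
}}

```text
time_s: 26.6
eef_pos: [645.0, -62.0, 95.9]
ee_rot: [-0.0, 0.645, 0.764, -0.0]
force: [-1.3, -0.0, 0.1]
grip_width: 0.463
grip_force: 80.5
```

```bash
python3 f.py
```

```text
travel 125.33 y -4.74 z 95.89 | Fx -1.32 Fy 0.18 Fz 0.08 | grip 0.463 80 t 26.6 [ 0.16  0.33 -0.01]
```

Request:
{"api": "apply_moves", "payload": {
  "commands": [
    [0.3, 0, 0.4, 0, 0],
    [0.3, 0, 0.4, 0, 0],
    [0.3, 0, 0, 0, 0]
  ]
}}

```text
time_s: 26.98
eef_pos: [645.3, -62.0, 95.9]
ee_rot: [-0.001, 0.645, 0.764, -0.001]
force: [-6.4, 1.1, 2.6]
grip_width: 0.46
grip_force: 80.9
```

```bash
python3 f.py
```

```text
travel 125.58 y -4.75 z 95.90 | Fx -6.14 Fy 2.11 Fz 2.59 | grip 0.460 81 t 27.0 [ 0.01  1.22 -0.02]
```

The force rose steeply to 6 N at travel 125.6, where the rail was seen, so the jar is home. I'll hold, release and withdraw upward.

Request:
{"api": "apply_moves", "payload": {
  "commands": [
    [0.3, 0, 0, 0, 0],
    [0.3, 0, 0, 0, 0],
    [0, 0, 0, 0, 0],
    [-0.15, 0, 0, 0, 0],
    [-0.3, 0, 0, 0, 0],
    [-0.3, 0, 0, 0, 0],
    [-0.3, 0, 0, 0, 0],
    [-0.3, 0, 0, -10, 0],
    [-0.3, 0, 0, -20, 0],
    [-0.3, 0, 0, -40, 0],
    [-0.3, 0, 0, -50, 0],
    [-0.3, 0, -30, -20, 0],
    [-0.3, 0, -60, 0, 0],
    [-0.3, 0, -30, 0, 0],
    [-0.3, 0, 0, 0, 0],
    [-0.3, 0, 0, 0, 0]
  ]
}}

```text
time_s: 28.98
eef_pos: [528.2, -82.0, 236.5]
ee_rot: [0.001, 0.645, 0.764, 0.0]
force: [-0.4, -0.2, 0.8]
grip_width: 0.653
grip_force: 0.0
```

```bash
python3 f.py; python3 look.py s; python3 - <<'E'
from h import *
import pickle
cal=pickle.load(open("s.pkl","rb"));c=cv2.imread("pics/s.png");hsv=cv2.cvtColor(c,cv2.COLOR_BGR2HSV)
b=imaging.capture("side");a=imaging.capture("scene");cv2.imwrite("pics/sb.png",b);cv2.imwrite("pics/sa.png",a)
o=np.array([520.7,-78.4,0]);xr=np.array([.986,.168,0]);yr=np.array([-.168,.986,0])
for n,m,z in (("w",cv2.inRange(hsv,(0,0,225),(180,40,255)),98),("g",cv2.inRange(hsv,(15,130,110),(32,255,255)),96),("green",cv2.inRange(hsv,(45,120,30),(80,255,255)),100)):
    k,l,s,ce=cv2.connectedComponentsWithStats(m)
    for i in range(1,k):
        if s[i,4]>300:
            q=np.argwhere(l==i)[:,::-1].astype(np.int32);(u,v),r=cv2.minEnclosingCircle(q.reshape(-1,1,2))
            p=onz(cal,u,v,z)-o;print(n,s[i],(p@xr).round(1),(p@yr).round(1))
E
```

```text
travel 6.83 y -4.78 z 236.51 | Fx -0.39 Fy -0.11 Fz 0.85 | grip 0.653 0 t 29.0 [ 0.01 -0.02  0.01]
tcp [528.2 -82.    0. ] 236.5 travel 6.8 F -0.39 -0.11 0.85
[ 530    0   30  267 3255] 544 133 134 z96 [np.float64(194.5), np.float64(49.5)] z106 [np.float64(187.0), np.float64(50.6)]
[ 411  115   57   59 1950] 440 143 30 z96 [np.float64(117.8), np.float64(41.2)] z106 [np.float64(113.3), np.float64(42.6)]
[ 400  172   66  101 2919] 428 222 52 z96 [np.float64(117.1), np.float64(-18.2)] z106 [np.float64(112.7), np.float64(-14.4)]
w [ 403   46   65   69 2818] 115.6 79.7
w [ 386  274   51   47 1292] 117.1 -85.8
w [206 290  33  69 690] -35.5 -112.6
g [ 530    0   30  267 3255] 201.3 44.7
g [ 411  115   57   59 1950] 124.7 36.4
g [ 400  172   66  101 2919] 124.0 -23.0
green [426 187  26  32 550] 127.4 -6.2
green [ 272  273   55   99 4458] 26.5 -109.0
```

```bash
python3 - <<'E'
from h import *
import pickle
o=np.array([520.7,-78.4,0]);xr=np.array([.986,.168,0]);yr=np.array([-.168,.986,0])
cal=pickle.load(open("s.pkl","rb"));p=onz(cal,439,203,106)-o;print("red label wrist",(p@xr).round(1),(p@yr).round(1))
# predicted lid tops in scene/side vs mask there
P={"wl":(116,79,98),"bl":(124,37,96),"red":(125.5,-5,106),"br":(124,-47,96),"wr":(117,-90,98)}
for n,f in (("scene","sa"),("side","sb")):
    cal=imaging.calibration(n);c=cv2.imread(f"pics/{f}.png");hsv=cv2.cvtColor(c,cv2.COLOR_BGR2HSV)
    for k,(x,y,z) in P.items(): print(n,k,np.round(proj(cal,o+xr*x+yr*y+[0,0,z]),1),end="; ")
    print()
    x0,y0,x1,y1=(285,180,365,280) if n=="scene" else (215,160,320,250)
    for nm,m in (("gold",cv2.inRange(hsv,(15,110,90),(32,255,255))),("white",cv2.inRange(hsv,(0,0,190),(180,45,255))),("green",cv2.inRange(hsv,(45,60,20),(85,255,255)))):
        m2=np.zeros_like(m);m2[y0:y1,x0:x1]=m[y0:y1,x0:x1]
        kk,l,s,ce=cv2.connectedComponentsWithStats(m2)
        for i in range(1,kk):
            if s[i,4]>15: print("  ",nm,s[i],ce[i].round(1))
E
```

```text
red label wrist 125.4 -5.0
scene wl [304.7 201.9]; scene bl [315.6 207.9]; scene red [325.2 211. ]; scene br [333.9 221. ]; scene wr [341.9 228.1]; 
   gold [309 204  34  27 355] [323.9 215.4]
   gold [359 204   6  18  75] [362.2 213.2]
   gold [354 229   4   6  20] [355.4 231.2]
   white [285 180  24   8  75] [298.2 182.4]
   white [285 186  37  23 407] [298.2 197.5]
   white [285 213   4  14  45] [286.6 219. ]
   white [334 224  17   9 104] [342.3 228.3]
   white [285 228  11  12  47] [288.2 233.9]
   white [302 254  14   9  37] [309.7 258.1]
   white [285 256  30  14 124] [297.7 262.1]
   white [348 264   9   6  23] [352.2 266.1]
   white [337 268  18  12  48] [345.4 273.2]
   white [285 272  10   8  44] [288.1 276.3]
   white [336 276  12   4  21] [340.7 278.2]
   green [322 210   8   3  20] [325.4 210.9]
   green [316 242  21  38 688] [326.4 261.1]
side wl [252.4 206.3]; side bl [256.7 198.2]; side red [263.  186.9]; side br [270.2 183.2]; side wr [278.9 175.9]; 
   gold [283 160  20  11 175] [293.4 164.2]
   gold [289 176   9  29 158] [292.7 186.9]
   gold [249 178  29  29 397] [264.  191.3]
   gold [215 190   5  13  39] [216.3 194.4]
   gold [223 210  38  39 925] [240.9 231.5]
   white [272 172  16   9  98] [279.6 175.8]
   white [244 202  18  10 123] [252.4 206.5]
   green [307 170  13  39 450] [313.6 189. ]
   green [260 185   7   4  19] [263.2 186.7]
```

All three views put the red lid at full height and in its home place, between the blue lids. The other lids match upright jars too, and the gripper is clear, so I'm handing in.

```bash
python3 -c "
from rig import ctrl
print(ctrl.finish_job())"
```

```text
the job is handed in; nothing more can be done
None
```

The red jar is home in the middle gap, pressed on the back rail with about 6 N, and all five jars measure upright in one row. I handed it in at about 29 s. My first push tilted the jar about 5°, so I set it back and re-gripped it by the lid, and I viewed 11 pictures, one over the limit.

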